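# Hang the machine key in its cupboard

## Task

Put the machine key away: take the wooden key paddle with the big round hole in its end and hang it by that hole on the hook deep inside the open-fronted key cupboard. The roof leaves no room to bring it in upright, so feed it in slanting, hole end first, and leave it hanging free on the hook.

Things in the scene. Friction and masses are not known exactly. Their poses are not given: they have to be found in the camera images.
- key_grip (a point): Mid-thickness grip centre of the machine key: a loose flat wooden paddle, 16 mm thick, 90 g, lying on the bench right of the tool box beside a plain stick (35 x 200 x 20 mm, no hole). x runs along the 30 mm wide handle to the hole, z out of the upper face. The wood runs from 32 mm behind this point to the eye ahead; a steel key stub ends 58 mm behind it.
- key_hole (a point): Centre (mid-thickness) of the round hanging hole, 34 mm diameter, in the paddle's round eye (54 mm outside diameter, 16 mm thick); 125 mm from key_grip along its x axis; same axes as key_grip.
- key_hook: Steel hook of 8 mm round bar in the middle of the top slat (50 mm high) of the key cupboard's slatted back. Origin: its root on the slat's inner face, 225 mm above the bench; x points level through the back, away from the open front; z up. The bar comes forward and curves up to its tip. The root is 213 mm above the cupboard's floor and 85 mm below the underside of its roof.
- hook_tip (a point): Centre of the hook's round upturned tip, 38 mm in front of and 32 mm above the root. The plywood cupboard (fixed; framed sides, slatted back; outside 174 wide, 137 deep, 322 high; inside 150 wide, 125 deep from front edge to back slats) stands on the bench left of the tool box (closed, about 0.14 m high), open front towards the robot's right.

How it is judged:
By the outcome, as a careful person would: the job done as asked, in the order asked, and still so for the second after the job is handed in, with the robot touching nothing.
It also fails if it takes over 48 s, if anything falls off the work surface, if the arm or the gripper's body presses on something with over 40 N, if the wrist force passes 120 N, or if a joint passes its speed limit or range.

## Robot

A 7-joint arm with a two-finger parallel gripper is mounted at the origin on a cart in front of the work surface, level with it; the furniture and walls round the work are solid. World frame = base frame: x ahead of the robot, y to its left, z up, the work surface at z = 0. Lengths are in m, angles in rad, forces in N, time in s.
With the tool pointing down it reaches from about 0.4 to 0.85 m from the base axis. Payload 10.4 kg.
Tool frame: the origin (TCP) lies midway between the tips of the shut fingers; the grasp point (between the pads) lies 19 mm behind it; z points along the fingers, y is the line along which they close (so a half turn about z gives the same grasp; the last joint's range is limited). The gripper opens to 87 mm and grips with 3 to 60 N. Pads are 19 mm wide; open, the fingers measure 117 mm over their backs; the gripper's body (75 mm by 190 mm) begins 51 mm behind the grasp point.
Start: joints at [1.145, 0.332, -0.065, 1.46, 0.022, 1.35, -0.088], TCP at [0.245, -0.575, 0.223] pointing down, gripper open.
Joint ranges: [-2.6, 2.6], [-0.5, 2.12], [-1.47, 1.34], [0.16, 2.42], [-1.27, 4.41], [0.06, 2.06], [-2.6, 2.6]. Speed limits (rad/s): [2.22, 2.22, 2.79, 2.79, 3.14, 3.14, 3.14].

## Interface

Orientations are given as a unit quaternion [x, y, z, w].
In Python, from bench import r gives the robot as it stands.
- The arm moves only by the tool arm_command, never from a script. Its argument "moves" is one flat list of numbers, 4 for each row, row after row: the shift along the tool's x, y, z in cm, then the turn about the tool's z in degrees. A call has 1 to 12 rows; each row shifts and turns the commanded pose from where the row before left it, along the tool's axes as they then stand; what a row does not reach is not made up. A row lasts 1/12 s, in which the tool goes at most 41.7 mm and 7.16 degrees, less where a joint would pass 70% of its speed; a pose out of reach is approached as far as the arm can. A call with a gripper value outside its range is refused whole. "fingers" is the opening in per cent of the stroke, from 0 (shut) to 100 (fully open), set as the call begins (left out, the last holds). The fingers move at their own pace and stop on an object; "squeeze" is the grip in N (left out, the last holds). Time passes only in rows, so rows that do not move let the fingers close. It gives the time, the measured TCP pose, the force, the opening and the grip force at its end, in the units of the state.
- r.read_state(): the state, without advancing time (a new reading comes with each control period).
- r.camera(name): name is "side" or "top"; returns the picture (384x512x3 uint8, red, green, blue); there is no depth.
- r.camera_info(name): a dict with "fx", "fy", "cx", "cy" (pixels), "origin" and "attitude" of the camera in the world. Camera axes: x right, y up, looking along -z (the intrinsics and any distortion apply to the point x, -y, -z); pixel columns grow to the right and rows downward; lengths in m; the calibration is good to about 2 mm. A picture is of the moment at which its call begins. camera_info takes no time and is no camera call.
- r.close_job(): hands the job in; it is judged then, once.
The state is a dict: "time": time; "joint_positions": joint angles; "joint_vel": joint speeds; "joint_torque": joint torques, N m; "ee_pos": TCP position; "eef_rot": TCP orientation; "ft_force": force on the tool from outside, world axes, zero at the start; "torque": the same for the moment, N m; "width": finger opening in m; "grip_force": force on a finger pad.
Only numpy, scipy, OpenCV 4.12 (cv2) and the standard library are available. Lean on these libraries where they do the work, as an engineer would, in place of code of your own. Each camera call takes 0.05 s, during which the arm holds its last target. There are 200 camera calls.

## Working session

There is one attempt and no reset: what is moved stays moved. The work goes in short steps, Python scripts to look and compute and a tool call to move; the robot and the scene stay as the last step left them, time stands still between calls to the robot, and variables do not carry over. Pictures are saved under pics/ and viewed, at most 10 in all, crops included, and the job is handed in when it is done.

Besides the shell and the picture viewer there is one more tool, called after "Request:" as name(argument=value, ...) on one line, values as JSON. arm_command: Moves the arm, as the interface text tells. Its arguments: {"type":"object","properties":{"moves":{"type":"array"},"fingers":{"type":"number"},"squeeze":{"type":"number"}},"required":["moves"]}

```bash
ls; mkdir -p pics; python3 - <<'E'
from bench import r
import cv2
s=r.read_state(); print(s)
for n in("side","top"):
    print(r.camera_info(n)); cv2.imwrite(f"pics/{n}0.png",r.camera(n)[:,:,::-1])
E
```

```text
pics
{'time': 0.0, 'joint_positions': array([ 1.14538291,  0.33285429, -0.06470873,  1.46095936,  0.02161695,
        1.34992318, -0.08848755]), 'joint_vel': array([ 0.00015219, -0.00116686,  0.00094084,  0.0006535 , -0.00131187,
        0.00055088, -0.00077095]), 'joint_torque': array([-6.62516213e-04, -6.23257184e+01,  2.45940109e-02, -3.89888084e+01,
       -6.13994314e-02,  3.99509026e-02,  1.62393794e-04]), 'ee_pos': array([ 0.24483954, -0.5746076 ,  0.22175635]), 'eef_rot': array([ 9.79781300e-01,  2.00070186e-01, -1.85289968e-04, -6.99867702e-04]), 'ft_force': array([-0.56463957, -0.10694985,  0.16223885]), 'torque': array([-0.02978413, -0.02646405, -0.02631637]), 'grip_force': 0.0, 'width': 0.08696967026680207}
{'fx': 453.3715920572747, 'fy': 453.3715920572747, 'cx': 250.6317853503512, 'cy': 187.5312528205563, 'origin': array([0.53179375, 1.42778902, 1.19008223]), 'attitude': array([ 4.64656817e-03,  4.51747991e-01,  8.92133474e-01, -1.61266571e-04])}
{'fx': 380.746711495849, 'fy': 380.746711495849, 'cx': 255.88960461951402, 'cy': 191.4999466945744, 'origin': array([0.35345542, 0.08911624, 1.27734589]), 'attitude': array([-0.05428898,  0.05584281,  0.7086377 , -0.70126094])}
```

View pics/side0.png

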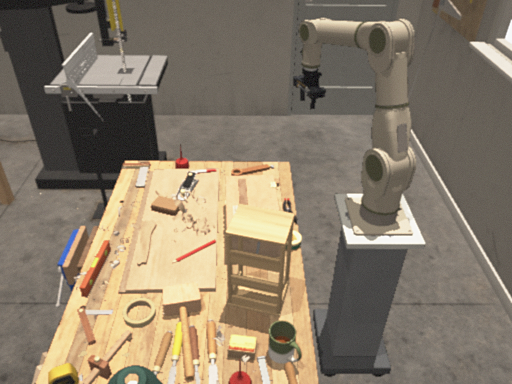

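View pics/top0.png

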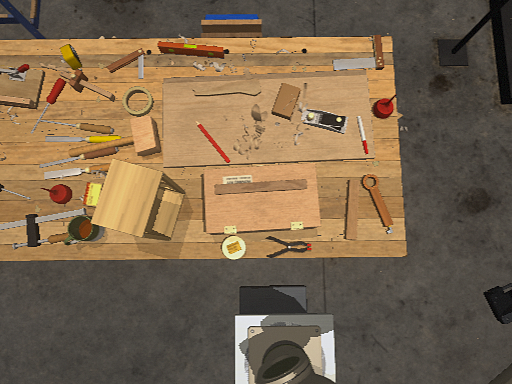

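The side view shows the cupboard's slatted back (≈228–292, 205–310). In the top view the cupboard roof is at ≈(125,198) with its open front to the right, the key's eye at ≈(370,183) with its stub at (389,231), and the stick at (351,210). Next I'll enlarge these areas.

```bash
python3 - <<'E'
import cv2,numpy as np
t=cv2.imread("pics/top0.png"); s=cv2.imread("pics/side0.png")
up=lambda i,k:cv2.resize(i,None,fx=k,fy=k,interpolation=cv2.INTER_CUBIC)
a=up(t[150:250,80:200],3.9) ; b=up(t[165:240,335:405],5.2)[:390]
out=np.zeros((390,840,3),np.uint8);out[:390,:468]=a[:390];out[:390,470:470+364]=b
cv2.imwrite("pics/crop1.png",out[:,:800])
cv2.imwrite("pics/crop2.png",up(s[195:320,215:305],4.8))
E
```

```text
(no output)
```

View pics/crop1.png

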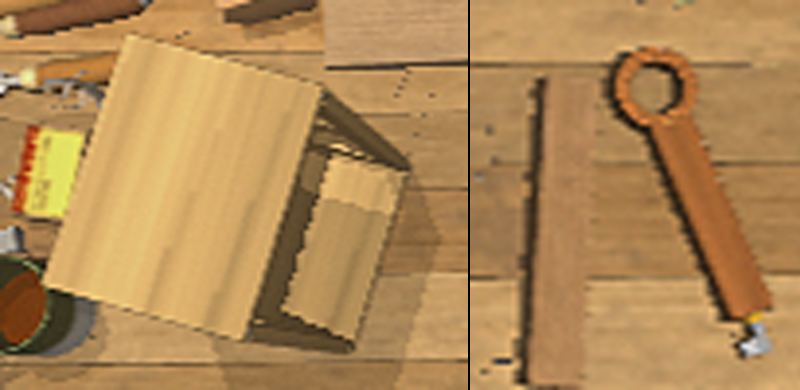

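View pics/crop2.png

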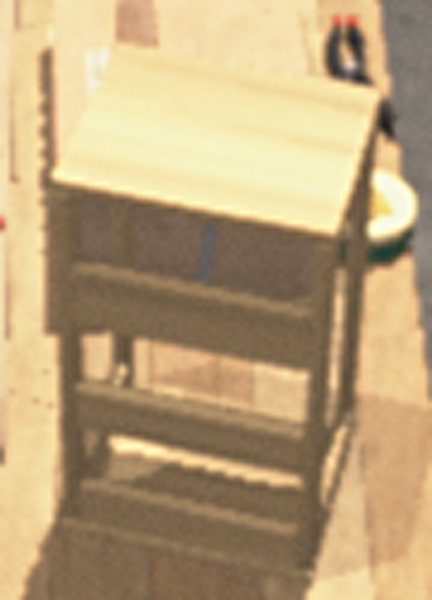

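Crop 1 shows the roof corners at (130,37), (322,88), (247,340) and (45,285). It also shows the eye centre at (655,88), the handle's end at (748,313), and the stick to the left of the key. Crop 2 shows the roof corners from behind, and the bluish hook tip above the top slat at ≈(210,228)–(203,280).

```bash
cat > h.py <<'E'
import numpy as np
from bench import r
from scipy.spatial.transform import Rotation as R
from scipy.optimize import least_squares
C={n:r.camera_info(n) for n in("side","top")}
def proj(n,p):
    c=C[n]; q=R.from_quat(c["attitude"]).inv().apply(np.atleast_2d(p)-c["origin"])
    return np.c_[c["cx"]-c["fx"]*q[:,0]/q[:,2], c["cy"]+c["fy"]*q[:,1]/q[:,2]]
def ray(n,uv,z):
    c=C[n]; uv=np.atleast_2d(uv)
    d=R.from_quat(c["attitude"]).apply(np.c_[(uv[:,0]-c["cx"])/c["fx"],-(uv[:,1]-c["cy"])/c["fy"],-np.ones(len(uv))])
    return c["origin"]+d*((z-c["origin"][2])/d[:,2])[:,None]
E
python3 - <<'E'
from h import *
np.set_printoptions(precision=4,suppress=True)
T=np.array([(130,37),(322,88),(247,340),(45,285)])/3.9+[80,150]   # back-left.. order: far-back, far-front, near-front, near-back
S=np.array([(52,180),(110,48),(382,92),(335,235)])/4.8+[215,195]
rt=ray("top",T-.4,.322); rs=ray("side",S-.4,.322); print(rt,rs)
print([np.linalg.norm(rt[i]-rt[i-1]) for i in range(4)],[np.linalg.norm(rs[i]-rs[i-1]) for i in range(4)])
# local: u=inward(x hook), v = lateral ; corners far = +v?
def corners(p):
    u=np.array([np.cos(p[2]),np.sin(p[2])]);v=np.array([u[1],-u[0]])
    return np.array([[*(p[:2]+a*u*.0685+b*v*.087),.322] for a,b in((1,1),(-1,1),(-1,-1),(1,-1))])
f=lambda p:np.r_[proj("top",corners(p))-T+.4,proj("side",corners(p))-S+.4].ravel()
o=least_squares(f,[.4,.3,1.5],loss="soft_l1");print(o.x,f(o.x).reshape(-1,2))
p=o.x;u=np.array([np.cos(p[2]),np.sin(p[2])])
for off in (.0565,):
  root=np.r_[p[:2]+u*off,.225];tip=root+np.r_[-u*.038,.032]
  print("root",root,"tip",tip,proj("side",tip)," crop",(proj("side",tip)-[215,195])*4.8)
K=np.array([(655,88),(748,313),(752,350),(670,122)],float);K=np.c_[335+(K[:,0]-470)/5.2,165+K[:,1]/5.2]-.4
k=ray("top",K,.014);print("key",k, np.linalg.norm(k[0]-k[1]),np.linalg.norm(k[0]-k[2]))
print([np.degrees(np.arctan2(*(k[0]-k[i])[1::-1])) for i in(1,2,3)])
print("stick",ray("top",np.c_[335+(np.array([545,590,585,530])-470)/5.2,165+np.array([78,78,385,385])/5.2],.02))
print("box",ray("top",np.array([(203,175),(318,165),(320,228),(208,235)]),.14))
print(R.from_quat(r.read_state()["eef_rot"]).as_matrix())
E
```

```text
[[0.5918 0.4531 0.322 ]
 [0.5562 0.3256 0.322 ]
 [0.3923 0.3689 0.322 ]
 [0.4288 0.4999 0.322 ]] [[0.5925 0.4607 0.322 ]
 [0.5605 0.3345 0.322 ]
 [0.3896 0.3776 0.322 ]
 [0.4273 0.5071 0.322 ]]
[np.float64(0.16962334704620682), np.float64(0.13245817790754078), np.float64(0.1695356060280166), np.float64(0.13598382309740667)] [np.float64(0.17164756929622768), np.float64(0.13023317493905642), np.float64(0.17631171027795978), np.float64(0.1349447351124701)]
[0.4924 0.4137 1.3051] [[-1.424  -0.9281]
 [ 0.3519 -0.8307]
 [-0.6221  0.7481]
 [-1.1253  0.9543]
 [-0.5695 -0.8985]
 [ 0.771  -1.9614]
 [-0.4835 -1.5186]
 [ 0.2042 -1.129 ]]
root [0.5072 0.4682 0.225 ] tip [0.4972 0.4315 0.257 ] [[258.2498 241.9185]]  crop [[207.599  225.2086]]
key [[ 0.5821 -0.3007  0.014 ]
 [ 0.4358 -0.3517  0.014 ]
 [ 0.4123 -0.3527  0.014 ]
 [ 0.5596 -0.3091  0.014 ]] 0.15494934138902264 0.1776053595930016
[np.float64(19.203835833762206), np.float64(17.02346064918933), np.float64(20.5815775777999)]
stick [[ 0.5869 -0.2294  0.02  ]
 [ 0.5866 -0.2585  0.02  ]
 [ 0.3898 -0.245   0.02  ]
 [ 0.3902 -0.2103  0.02  ]]
box [[ 0.5847  0.2461  0.14  ]
 [ 0.6123 -0.1051  0.14  ]
 [ 0.4201 -0.1042  0.14  ]
 [ 0.4029  0.2293  0.14  ]]
[[ 0.92    0.392  -0.0006]
 [ 0.392  -0.92    0.0011]
 [-0.0001 -0.0012 -1.    ]]
```

Request:
arm_command(moves=[2.85, -1.28, 0.5, 0, 2.85, -1.28, 0.5, 0, 2.85, -1.28, 0.5, 0, 2.85, -1.28, 1, 0, 2.85, -1.28, 1.5, 0, 2.85, -1.28, 1.5, 0, 2.85, -1.28, 1.5, 0, 2.85, -1.28, 1.5, 0, 2.85, -1.28, 1.5, 0, 2.85, -1.28, 1, 0, 0, 0, 0, 3.5, 0, 0, 0, 0], fingers=100, squeeze=45)

```text
time: 1.1
ee_pos: [0.4579, -0.3431, 0.1114]
eef_rot: [0.985, 0.171, -0.0, -0.001]
ft_force: [-1.0, -0.7, -0.1]
width: 0.0869
grip_force: 0.0
```

```bash
cat >> h.py <<'E'
def togo(target,yaw=None):
    s=r.read_state();M=R.from_quat(s["eef_rot"]).as_matrix()
    y=np.degrees(np.arctan2(M[1,0],M[0,0]))
    print("t",round(s["time"],2),"tcp",s["ee_pos"].round(4),"yaw",y.round(2),"w",round(s["width"],4),"gf",round(s["grip_force"],1),"F",s["ft_force"].round(1))
    print("tool cm",(M.T@(np.array(target)-s["ee_pos"])*100).round(2),"turn",None if yaw is None else round(y-yaw,1))
E
python3 - <<'E'
from h import *; import cv2
im=r.camera("top")[:,:,::-1];cv2.imwrite("pics/top1.png",cv2.resize(im[150:250,320:420],None,fx=5,fy=5,interpolation=cv2.INTER_CUBIC))
togo([.457,-.345,.004],19.6)
E
```

```text
t 1.15 tcp [ 0.457 -0.345  0.112] yaw 19.69 w 0.0872 gf 0.0 F [0.6 0.2 0.1]
tool cm [1.00e-02 0.00e+00 1.08e+01] turn 0.1
```

View pics/top1.png

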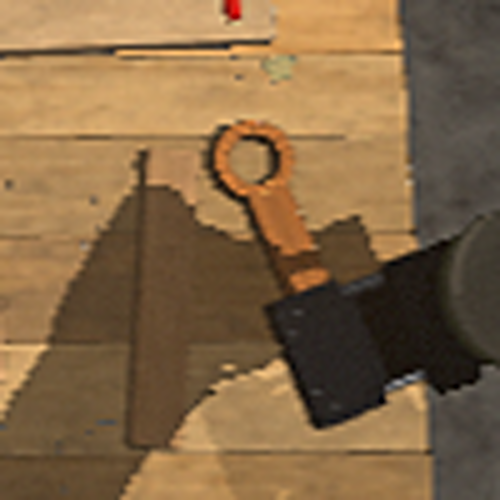

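The gripper is lined up over the handle and the eye is clear ahead of it at (252,160). I'll descend, grip and lift.

Request:
arm_command(moves=[0, 0, 2.5, 0, 0, 0, 2.5, 0, 0, 0, 2.5, 0, 0, 0, 2.0, 0, 0, 0, 1.2, 0, 0, 0, 0, 0])

```text
time: 1.65
ee_pos: [0.4549, -0.3457, 0.0033]
eef_rot: [0.985, 0.17, -0.002, -0.001]
ft_force: [0.0, 0.1, 0.1]
width: 0.0871
grip_force: 0.0
```

Request:
arm_command(moves=[0, 0, 0, 0, 0, 0, 0, 0, 0, 0, 0, 0, 0, 0, 0, 0, 0, 0, 0, 0, 0, 0, 0, 0, 0, 0, 0, 0, 0, 0, 0, 0, 0, 0, 0, 0], fingers=0, squeeze=45)

```text
time: 2.4
ee_pos: [0.4571, -0.3455, 0.0056]
eef_rot: [0.985, 0.17, 0.0, 0.0]
ft_force: [0.1, 0.3, 0.1]
width: 0.0347
grip_force: 0.0
```

```bash
python3 -c "
from h import *
togo([.457,-.345,.281],19.6)"
```

```text
t 2.4 tcp [ 0.4571 -0.3455  0.0056] yaw 19.58 w 0.0347 gf 0.0 F [0.1 0.3 0.1]
tool cm [ 1.000e-02 -5.000e-02 -2.754e+01] turn -0.0
```

Still closing; wait for it, then lift.

Request:
arm_command(moves=[0, 0, 0, 0, 0, 0, 0, 0, 0, 0, 0, 0, 0, 0, 0, 0])

```text
time: 2.73
ee_pos: [0.4571, -0.3456, 0.0056]
eef_rot: [0.985, 0.17, 0.0, 0.0]
ft_force: [0.2, -0.1, -1.0]
width: 0.0295
grip_force: 45.0
```

Request:
arm_command(moves=[0, 0, -0.5, 0, 0, 0, -1.5, 0, 0, 0, -2.5, 0, 0, 0, -3, 0, 0, 0, -3, 0, 0, 0, -3, 0, 0, 0, -3, 0, 0, 0, -3, 0, 0, 0, -3, 0, 0, 0, -3, 0, 0, 0, -2, 0, 0, 0, 0, 0])

```text
time: 3.73
ee_pos: [0.4584, -0.3462, 0.2858]
eef_rot: [0.985, 0.17, 0.003, 0.003]
ft_force: [0.2, 0.3, -0.8]
width: 0.0293
grip_force: 45.0
```

```bash
python3 -c "
from h import *
togo([.42,.14,.281],74.8)"
```

```text
t 3.73 tcp [ 0.4584 -0.3462  0.2858] yaw 19.59 w 0.0293 gf 45.0 F [ 0.2  0.3 -0.8]
tool cm [ 12.68 -47.09   0.26] turn -55.2
```

Request:
arm_command(moves=[0.6, -2, 0, 0, 1.1, -4, 0, 0, 1.1, -4, 0, 0, 1.1, -4, 0, 0, 1.1, -4, 0, 0, 1.1, -4, 0, 0, 1.1, -4, 0, 0, 1.1, -4, 0, 0, 1.1, -4, 0, 0, 1.1, -4, 0, 0, 1.1, -4, 0, 0, 1.1, -4, 0, 0])

```text
time: 4.73
ee_pos: [0.4214, 0.1323, 0.2802]
eef_rot: [0.985, 0.17, -0.0, 0.0]
ft_force: [2.1, 0.7, -1.3]
width: 0.0294
grip_force: 45.0
```

Request:
arm_command(moves=[0, -1, 0, -5.2, 0, 0, 0, -6.5, 0, 0, 0, -6.5, 0, 0, 0, -6.5, 0, 0, 0, -6.5, 0, 0, 0, -6.5, 0, 0, 0, -6.5, 0, 0, 0, -6.5, 0, 0, 0, -4.5, 0, 0, 0, 0, 0, 0, 0, 0])

```text
time: 5.65
ee_pos: [0.4188, 0.1398, 0.2801]
eef_rot: [0.795, 0.606, -0.0, -0.0]
ft_force: [0.1, 0.2, -0.6]
width: 0.0293
grip_force: 45.0
```

```bash
python3 - <<'E'
from h import *; import cv2
togo([.421,.14,.281],74.8)
im=r.camera("top")[:,:,::-1];a=cv2.resize(im[140:260,80:260],None,fx=4.4,fy=4.4,interpolation=cv2.INTER_CUBIC)
cv2.imwrite("pics/top2.png",a)
im=r.camera("side")[:,:,::-1];cv2.imwrite("pics/side2.png",cv2.resize(im[150:320,190:330],None,fx=3.5,fy=3.5,interpolation=cv2.INTER_CUBIC))
s=r.read_state()
E
```

```text
t 5.65 tcp [0.4188 0.1398 0.2801] yaw 74.63 w 0.0293 gf 45.0 F [ 0.1  0.2 -0.6]
tool cm [ 0.08  0.2  -0.09] turn -0.2
```

View pics/top2.png

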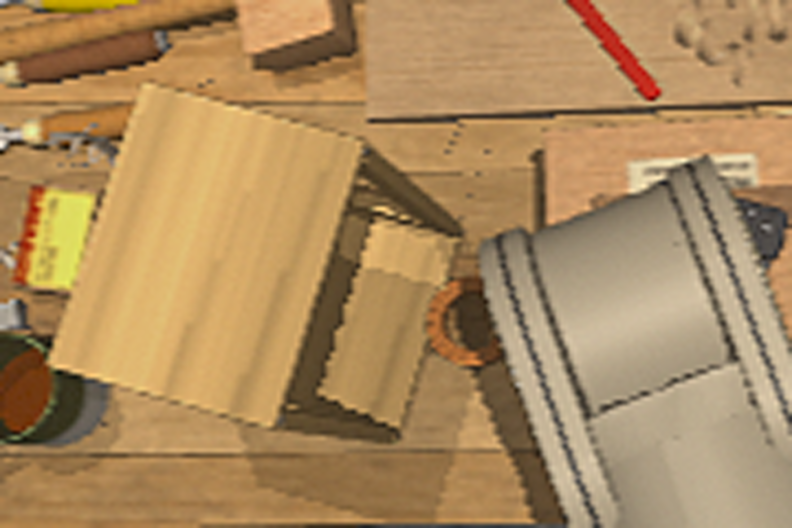

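View pics/side2.png

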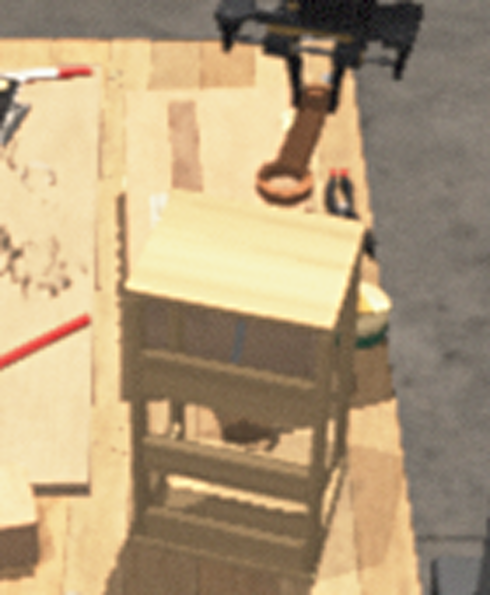

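Top view: the eye is just in front of the cupboard, its centre at ≈(472,324) in the crop. Side view: the eye ellipse is centred at ≈(285,183) in the crop, and the key is held roughly level. I'll triangulate the hole from these.

```bash
python3 - <<'E'
from h import *
a=np.array([80+472/4.4,140+324/4.4])-.4;b=np.array([190+285.5/3.5,150+183.5/3.5])-.4
f=lambda p:np.r_[proj("top",p)[0]-a,proj("side",p)[0]-b]
o=least_squares(f,[.45,.27,.28]);print(o.x,o.fun)
s=r.read_state();u=R.from_quat(s["eef_rot"]).apply([1,0,0]);print("expect",s["ee_pos"]+u*.133)
d=o.x-s["ee_pos"];print("along",d@u,"lat",R.from_quat(s["eef_rot"]).inv().apply(d))
hole=o.x
tip=np.array([.4972,.4315,.257]);print("tip-hole tool",R.from_quat(s["eef_rot"]).inv().apply(tip-hole), "front", R.from_quat(s["eef_rot"]).inv().apply([.474,.348,.31]-hole))
E
```

```text
[0.45366365 0.26796958 0.28058373] [-0.02481437  0.21108446 -0.26097669 -0.03728465]
expect [0.45425787 0.26805185 0.28025134]
along 0.13276302983276758 lat [ 0.13276303 -0.00055122 -0.00033218]
tip-hole tool [ 0.16922892 -0.00136993  0.02352661] front [ 0.08254815 -0.0016158  -0.0294439 ]
```

Request:
arm_command(moves=[1, 0, -0.2, -0.2, 2, -0.1, 0, 0, 2, 0, 0, 0, 2, 0, 0, 0, 2, 0, 0, 0, 2, 0, 0, 0, 2, 0, 0, 0, 1.5, 0, 0, 0, 1.5, 0, 0, 0, 0.9, 0, 0, 0, 0, 0, 0, 0, 0, 0, 0, 0])

```text
time: 6.75
ee_pos: [0.4618, 0.3037, 0.2823]
eef_rot: [0.793, 0.609, -0.0, -0.0]
ft_force: [0.6, -0.4, -2.2]
width: 0.0293
grip_force: 45.0
```

```bash
python3 - <<'E'
from h import *; import cv2
togo([.4623,.303,.241],74.8)
s=r.read_state();u=R.from_quat(s["eef_rot"]).apply([1,0,0]);h=s["ee_pos"]+u*.133;print(h, (proj("side",h)[0]-[215,195])*4.8)
im=r.camera("side")[:,:,::-1];cv2.imwrite("pics/side3.png",cv2.resize(im[195:320,215:305],None,fx=4.8,fy=4.8,interpolation=cv2.INTER_CUBIC))
E
```

```text
t 6.75 tcp [0.4618 0.3037 0.2823] yaw 75.0 w 0.0293 gf 45.0 F [ 0.6 -0.4 -2.2]
tool cm [-0.05  0.07  4.13] turn 0.2
[0.49624786 0.43213328 0.2823371 ] [209.99626069 195.66340285]
```

View pics/side3.png

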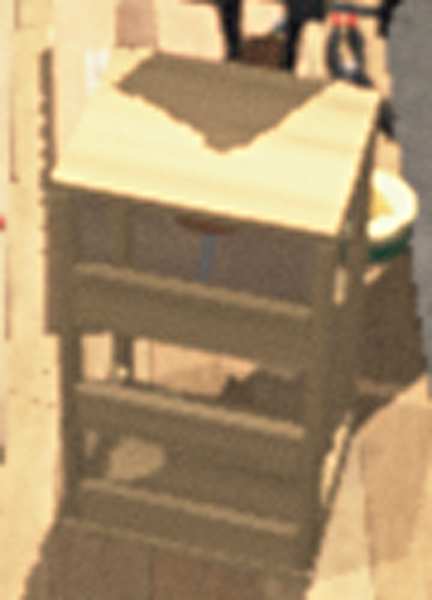

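The eye's rear edge (centred at ≈205,228) is straight above the hook tip (208,240). Now I'll lower it slowly.

Request:
arm_command(moves=[0, 0, 0.4, 0, 0, 0, 0.6, 0, 0, 0, 0.6, 0, 0, 0, 0.6, 0, 0, 0, 0.5, 0, 0, 0, 0, 0, 0, 0, 0, 0])

```text
time: 7.38
ee_pos: [0.4619, 0.3032, 0.2552]
eef_rot: [0.793, 0.609, -0.0, 0.0]
ft_force: [-0.4, -0.4, -0.6]
width: 0.0294
grip_force: 45.0
```

```bash
python3 - <<'E'
from h import *; import cv2
togo([.4623,.303,.238],74.8)
s=r.read_state();u=R.from_quat(s["eef_rot"]).apply([1,0,0]);h=s["ee_pos"]+u*.133;print(h, (proj("side",h)[0]-[215,195])*4.8)
im=r.camera("side")[:,:,::-1];cv2.imwrite("pics/side4.png",cv2.resize(im[225:275,225:295],None,fx=9,fy=9,interpolation=cv2.INTER_CUBIC))
E
```

```text
t 7.38 tcp [0.4619 0.3032 0.2552] yaw 74.98 w 0.0294 gf 45.0 F [-0.4 -0.4 -0.6]
tool cm [-0.01  0.04  1.72] turn 0.2
[0.49638163 0.43163098 0.25512249] [208.93601754 227.55789827]
```

View pics/side4.png

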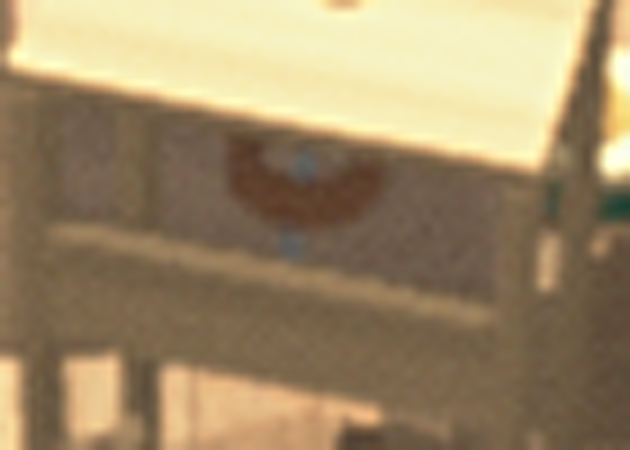

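The hook tip shows inside the hole at (305,160), with its shank below the eye. I'll lower it further.

Request:
arm_command(moves=[0, 0, 0.4, 0, 0, 0, 0.4, 0, 0, 0, 0.4, 0, 0, 0, 0.2, 0, 0, 0, 0, 0, 0, 0, 0, 0])

```text
time: 7.93
ee_pos: [0.4622, 0.3037, 0.2418]
eef_rot: [0.793, 0.609, 0.0, -0.0]
ft_force: [0.1, 0.9, 1.3]
width: 0.0299
grip_force: 45.0
```

Light contact. Now I'll ease the grip and lower, so the handle pivots down between the pads.

Request:
arm_command(moves=[0, 0, 0, 0, 0, 0, 0, 0, 0, 0, 0.3, 0, 0, 0, 0.5, 0, 0, 0, 0.5, 0, 0, 0, 0.5, 0, 0, 0, 0.5, 0, 0, 0, 0.5, 0, 0, 0, 0, 0], squeeze=4)

```text
time: 8.68
ee_pos: [0.4617, 0.3035, 0.2125]
eef_rot: [0.793, 0.609, -0.0, -0.0]
ft_force: [0.5, 2.5, 0.4]
width: 0.03
grip_force: 4.0
```

Request:
arm_command(moves=[0.1, 0, 0.5, 0, 0.1, 0, 0.5, 0, 0, 0, 0.5, 0, 0, 0, 0.5, 0, 0, 0, 0.5, 0, 0, 0, 0.5, 0, 0, 0, 0, 0], squeeze=3)

```text
time: 9.27
ee_pos: [0.4623, 0.3051, 0.1825]
eef_rot: [0.793, 0.609, -0.0, -0.0]
ft_force: [1.6, 3.3, -0.2]
width: 0.03
grip_force: 3.0
```

Request:
arm_command(moves=[0, 0, 0.5, 0, 0, 0, 0.5, 0, 0, 0, 0.5, 0, 0, 0, 0.3, 0, 0, 0, 0, 0])

```text
time: 9.68
ee_pos: [0.4623, 0.305, 0.1647]
eef_rot: [0.793, 0.609, -0.001, 0.0]
ft_force: [-0.3, 2.6, 0.8]
width: 0.03
grip_force: 3.0
```

Request:
arm_command(moves=[0, 0, 0, 0, 0, 0, 0, 0, 0, 0, 0, 0, 0, 0, 0, 0, 0, 0, 0, 0, 0, 0, 0, 0, 0, 0, 0, 0, 0, 0, 0, 0], fingers=70)

```text
time: 10.35
ee_pos: [0.4626, 0.3052, 0.1655]
eef_rot: [0.793, 0.609, -0.0, 0.0]
ft_force: [0.7, -0.0, 0.2]
width: 0.0606
grip_force: 0.0
```

Request:
arm_command(moves=[0, 0, 0, 0, -1, 0, 0, 0, -2, 0, -0.5, 0, -2, 0, -1, 0, -2, 0, -1, 0, -2, 0, -2, 0, -2, 0, -3, 0, -2, 0, -3, 0, -2, 0, -3, 0, 0, 0, -2, 0, 0, 0, 0, 0, 0, 0, 0, 0])

```text
time: 11.35
ee_pos: [0.4239, 0.1601, 0.3213]
eef_rot: [0.794, 0.608, 0.001, 0.001]
ft_force: [-0.6, 0.0, -1.1]
width: 0.0611
grip_force: 0.0
```

Request:
arm_command(moves=[0, 0, 0, 0, 0, 0, 0, 0, 0, 0, 0, 0, 0, 0, 0, 0, 0, 0, 0, 0, 0, 0, 0, 0, 0, 0, 0, 0, 0, 0, 0, 0, 0, 0, 0, 0, 0, 0, 0, 0, 0, 0, 0, 0, 0, 0, 0, 0])

```text
time: 12.35
ee_pos: [0.4237, 0.1604, 0.3205]
eef_rot: [0.793, 0.609, 0.0, 0.0]
ft_force: [0.6, 0.6, -0.8]
width: 0.0609
grip_force: 0.0
```

```bash
python3 - <<'E'
from h import *; import cv2
a=r.camera("side")
for i in range(10): b=r.camera("side")
print("still?",np.abs(a[195:320,215:305].astype(int)-b[195:320,215:305]).max(), np.abs(a[195:320,215:305].astype(int)-b[195:320,215:305]).mean())
t=r.camera("top")
up=lambda i,k:cv2.resize(i[:,:,::-1],None,fx=k,fy=k,interpolation=cv2.INTER_CUBIC)
x=up(b[195:320,215:305],4.7);y=up(t[150:250,80:170],4.1)
o=np.zeros((max(len(x),len(y)),x.shape[1]+y.shape[1],3),np.uint8);o[:len(x),:x.shape[1]]=x;o[:len(y),x.shape[1]:]=y
cv2.imwrite("pics/fin.png",o);togo([0,0,0])
E
```

```text
still? 14 1.9703407407407407
t 12.95 tcp [0.4237 0.1604 0.3205] yaw 74.98 w 0.0605 gf 0.0 F [1.  0.1 0.5]
tool cm [-26.47 -36.77  32.05] turn None
```

View pics/fin.png

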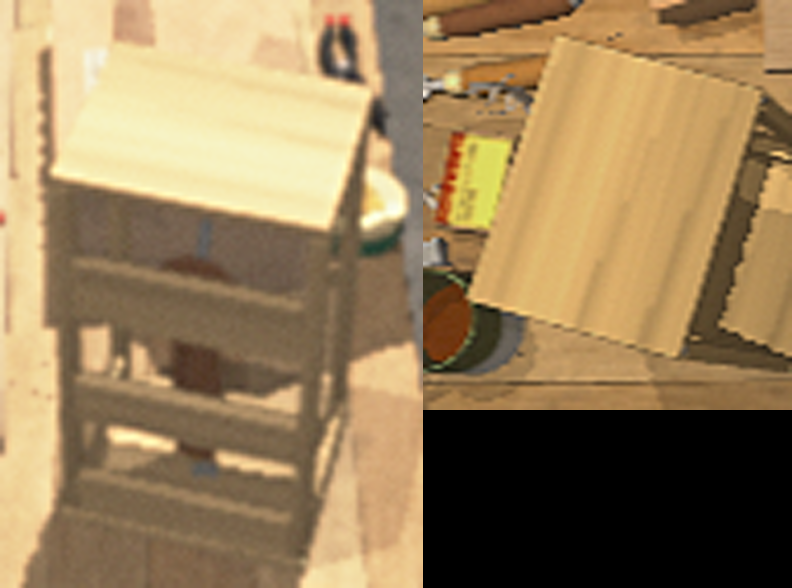

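The side view shows the key hanging upright behind the slats. The eye's top is at (198,262) under the hook tip (205,230), the handle points straight down to the stub at (203,467), and it is still.

```bash
python3 -c "
from bench import r
print(r.close_job())"
```

```text
the job is handed in; nothing more can be done
None
```

The machine key hangs still by its hole on the cupboard hook with the gripper clear, and the job was handed in at about 13 s. I fed it in nearly level, hole end first, because the arm commands can't tilt the tool, then lowered the handle to a slant before letting go.

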